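# Fasten the open draw latch on a two-part plaster mould

## Task

Two plaster casting moulds stand on the table; one has its draw latch shut already, the other's is still open. Fasten the open one: first, with the lever still standing up, swing the wire bail over so that its cross bar drops right down behind the keeper hook, then press the lever over and down past centre until it lies fully home, and leave the latch so.

Things in the scene. Friction and masses are not known exactly. Their poses are not given: they have to be found in the camera images.
- open_mould: Mould with the open latch: white plaster block 191 x 130 x 70 mm in two halves, fixed; a like mould with its latch shut is not listed. Origin: centre of the underside; x along the latch from lever to keeper, z up. The steel latch lies on the top's mid line y = 0. In this frame the lever's pivot is at x -28, z 88 mm, the keeper post at x 13.5 to 23.5, top z 93, its lip reaching to x 27.
- lever (a joint): Lever angle, rad: 0 shut, flat, pointing to the mould's -x; 1.57 upright. Starts at 1.45 to 1.70 and stays where left. 86 mm long from its pivot, 22 wide, 5 thick. With the bail hooked it is stiff below about 0.9 (some 4 N at the pad), passes centre at about 0.32 and is then pulled home to its stop at 0; unhooked it meets only light friction.
- lever_pad (a point): Middle of the lever's upper face (which looks up when shut, to the keeper when the lever stands), 65 mm from the pivot. Push here towards the mould's -x and down, on a circle about the pivot; with the lever shut it is at x -93, z 96 mm in the mould's frame.
- bail_tab (a point): Middle of the rear (upper) face of the bail's thumb tab, 26 x 18 x 4 mm, 14 mm beyond the cross bar. Bail: wire loop, arms 35 mm apart, bar 7 mm thick 80 mm from its hinge, which is on the lever 30 mm from the lever's pivot. Starts nearly upright by friction; pushed to the mould's +x it falls over from about 64 deg. Hooked, lever up: x 40 to 62, z 74 to 86 mm in the mould's frame.

How it is judged:
On the way:
1. the bail's bar is down behind the keeper while the lever still stands up (z of bail_tab in the frame of open_mould below 0.089 m and x of bail_tab in the frame of open_mould above 0.038 m and value of joint lever above 0.9 rad), for 0.2 s.
At the end, for the whole second after the job is handed in: The lever lies home (within 0.1 rad of its stop) and at rest, with the bail's bar still caught under the keeper's lip (tab lower than 98 mm above the table and more than 36 mm beyond the mould's middle) (value of joint lever below 0.1 rad and z of bail_tab in the frame of open_mould below 0.098 m and x of bail_tab in the frame of open_mould above 0.036 m and velocity of joint lever between -0.05 and 0.05 rad/s); the robot touches nothing.
It also fails if it takes over 48 s, if anything falls off the work surface, if the arm or the gripper's body presses on something with over 40 N, if the wrist force passes 120 N, or if a joint passes its speed limit or range.

## Robot

A 6-joint arm with a two-finger parallel gripper is mounted at the origin on a cart in front of the work surface, level with it; the furniture and walls round the work are solid. World frame = base frame: x ahead of the robot, y to its left, z up, the work surface at z = 0. Lengths are in m, angles in rad, forces in N, time in s.
With the tool pointing down it reaches from about 0.375 to 0.9 m from the base axis. Payload 3.1 kg.
Tool frame: the origin (TCP) lies between the finger pads; the fingertips stand 22 mm ahead of it and the grasp point (between the pads) lies 3 mm ahead of it; z points along the fingers, y is the line along which they close (so a half turn about z gives the same grasp; the last joint's range is limited). The gripper opens to 87 mm and grips with 3 to 60 N. Pads are 19 mm wide; open, the fingers measure 117 mm over their backs; the gripper's body (75 mm by 190 mm) begins 51 mm behind the grasp point.
Start: joints at [-1.413, 0.527, 1.433, -0, 1.181, -0.178], TCP at [0.207, -0.59, 0.245] pointing down, gripper open.
Joint ranges: [-3.08, 3.08], [-0.75, 2.2], [0.22, 2.44], [-1.43, 4.57], [0, 2.65], [-2.85, 2.85]. Speed limits (rad/s): [2.79, 2.79, 3.14, 3.14, 3.14, 3.14].

## Interface

Orientations are given as a unit quaternion [x, y, z, w].
In Python, from rig import robot gives the robot as it stands.
- The arm moves only by the tool move_arm, never from a script. Its argument "series" is text: rows parted by semicolons, each of 6 numbers parted by spaces: the shift along the tool's x, y, z in mm, then the turn, a rotation vector about the tool's x, y, z in degrees. In form: dx dy dz ax ay az; .... A call has 1 to 8 rows; each row is the pose to reach, as a shift and turn from the pose commanded when the call began, along the tool's axes at that moment; what a row does not reach only later rows make up. A row lasts 1/12 s, in which the tool goes at most 41.7 mm and 7.16 degrees, less where a joint would pass 70% of its speed; a pose out of reach is approached as far as the arm can. A call with a gripper value outside its range is refused whole. "jaw" is the opening, from 0 (shut) to 1 (fully open), set as the call begins (left out, the last holds). The fingers move at their own pace and stop on an object; "newtons" is the grip in N (left out, the last holds). Time passes only in rows, so rows that repeat a pose let the fingers close. It gives the time, the measured TCP pose, the force, the opening and the grip force at its end, in the units of the state.
- robot.get_obs(): the state, without advancing time (a new reading comes with each control period).
- robot.camera(name): name is "scene" or "top" or "wrist"; returns a dict with "img" (384x512x3 uint8, red, green, blue), "mtx" (3x3 intrinsics, pixels), "world_to_cam" (4x4, takes a point from world to camera coordinates). Camera axes: x right, y down, z forward; pixel columns grow to the right and rows downward; lengths in m; the calibration is good to about 2 mm. A picture is of the moment at which its call begins. There is no depth.
- robot.hand_in(): hands the job in; it is judged then, once.
Trained networks look in a picture, given as the dict that the camera call returned (one of the last four; its "shot" number tells which), for a name from the list of things; names that differ only in an ending like _2 or _b are one class to them, and where a whole thing is asked for, a point or a joint stands for the part that bears it (a point fixed in the world has none). Each returns a list of dicts, best first, with "p" (0 to 1); they miss things now and then, are a little off and sometimes report something else, mostly with a low value. They report only what shows in the picture. A call takes as long as a camera call.
- robot.search_frame(picture, thing): "xyz" ([x, y, z] in m, in world coordinates, good to about 4 mm: the middle of the surface that is visible of it).
- robot.tip_of(picture, thing): "xyz" ([x, y, z] in m, in world coordinates, good to about 4 mm: a listed point, or the origin of a listed thing).
The state is a dict: "time": time; "q": joint angles; "joint_velocities": joint speeds; "joint_torque": joint torques, N m; "position": TCP position; "tool_rot": TCP orientation; "ft_force": force on the tool from outside, world axes, zero at the start; "moment": the same for the moment, N m; "grip_width": finger opening in m; "grip_force": force on a finger pad.
Only numpy, scipy, OpenCV 4.12 (cv2) and the standard library are available. Lean on these libraries where they do the work, as an engineer would, in place of code of your own. Each camera call takes 0.05 s, during which the arm holds its last target. There are 200 camera calls.

## Working session

There is one attempt and no reset: what is moved stays moved. The work goes in short steps, Python scripts to look and compute and a tool call to move; the robot and the scene stay as the last step left them, time stands still between calls to the robot, and variables do not carry over. Pictures are saved under pics/ and viewed, at most 10 in all, crops included, and the job is handed in when it is done.

Besides the shell and the picture viewer there is one more tool, called after "Request:" in YAML: its name, and indented under it one key for each argument. move_arm: Moves the arm, as the interface text tells. Its arguments: {"type":"object","properties":{"series":{"type":"string"},"jaw":{"type":"number"},"newtons":{"type":"number"}},"required":["series"]}

```bash
ls; mkdir -p pics; python3 - <<'E'
from rig import robot
import cv2,numpy as np
np.set_printoptions(precision=4,suppress=True)
ims=[]
for c in ["scene","top"]:
    p=robot.camera(c); ims.append(p["img"])
    for t in ["open_mould","lever_pad","bail_tab","lever"]:
        for f in (robot.tip_of,robot.search_frame):
            try:
                print(c,t,f.__name__,[(np.round(d["xyz"],4).tolist(),round(d["p"],2)) for d in f(p,t)][:3])
            except Exception as e: print(c,t,f.__name__,e)
cv2.imwrite("pics/a.png",cv2.resize(np.vstack(ims)[:,:,::-1],None,fx=.78,fy=.78))
o=robot.get_obs(); print(o["time"],o["position"],o["tool_rot"])
E
```

```text
pics
scene open_mould call [([0.566, 0.1325, -0.0022], 0.74)]
scene open_mould call [([0.5307, 0.1588, 0.0694], 0.62), ([0.5413, 0.14, 0.1511], 0.37)]
scene lever_pad call [([0.5487, 0.1422, 0.1538], 0.88)]
scene lever_pad call [([0.5405, 0.1434, 0.1486], 0.77)]
scene bail_tab call [([0.5338, 0.1413, 0.2117], 0.83)]
scene bail_tab call [([0.5363, 0.1429, 0.1995], 0.64)]
scene lever call it knows: bail_tab, lever_pad, open_mould
scene lever call [([0.5421, 0.1409, 0.1512], 0.7)]
top open_mould call [([0.5658, 0.1337, -0.0023], 0.58)]
top open_mould call [([0.5615, 0.1277, 0.0677], 0.57)]
top lever_pad call [([0.5531, 0.1363, 0.1535], 0.54)]
top lever_pad call [([0.5448, 0.136, 0.1717], 0.67)]
top bail_tab call [([0.5402, 0.1419, 0.2104], 0.62)]
top bail_tab call [([0.5442, 0.138, 0.2028], 0.54)]
top lever call it knows: bail_tab, lever_pad, open_mould
top lever call [([0.5426, 0.1359, 0.1715], 0.88)]
0.8 [ 0.2066 -0.5898  0.2446] [0.9859 0.1676 0.     0.    ]
```

View pics/a.png

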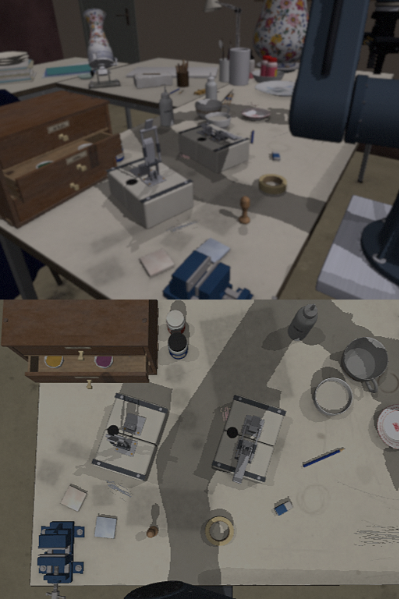

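```bash
cat > h.py <<'E'
import numpy as np,cv2
def proj(p,X):
    X=np.atleast_2d(X); c=(p["world_to_cam"]@np.c_[X,np.ones(len(X))].T)[:3]
    u=p["mtx"]@c; return (u[:2]/u[2]).T
def unproj(p,uv,z):
    R=p["world_to_cam"][:3,:3];t=p["world_to_cam"][:3,3]
    d=R.T@np.linalg.solve(p["mtx"],[uv[0],uv[1],1]);o=-R.T@t
    return o+d*(z-o[2])/d[2]
E
python3 - <<'E'
from rig import robot
from h import *
out=[]
for c in ["top","scene"]:
    p=robot.camera(c); im=p["img"][:,:,::-1].copy()
    uv=proj(p,[[.566,.133,.07]])[0]; print(c,uv)
    x,y=int(uv[0])-50,int(uv[1])-62
    if c=="scene": y-=20
    print(x,y, "axes/100mm:",proj(p,[[.666,.133,.07],[.566,.233,.07]])-uv)
    cr=cv2.resize(im[y:y+120,x:x+100],None,fx=4,fy=4,interpolation=cv2.INTER_CUBIC); out.append(cr)
    # corners of the top face: bright region
cv2.imwrite("pics/b.png",np.hstack(out))
E
```

```text
top [164.65450388 174.6455641 ]
114 112 axes/100mm: [[ 1.01794044e+00 -5.17949576e+01]
 [-5.30509029e+01  4.25473714e-02]]
scene [189.75373173 225.07476035]
139 143 axes/100mm: [[-37.79087066 -13.32378273]
 [-39.81958668  25.47903003]]
```

View pics/b.png

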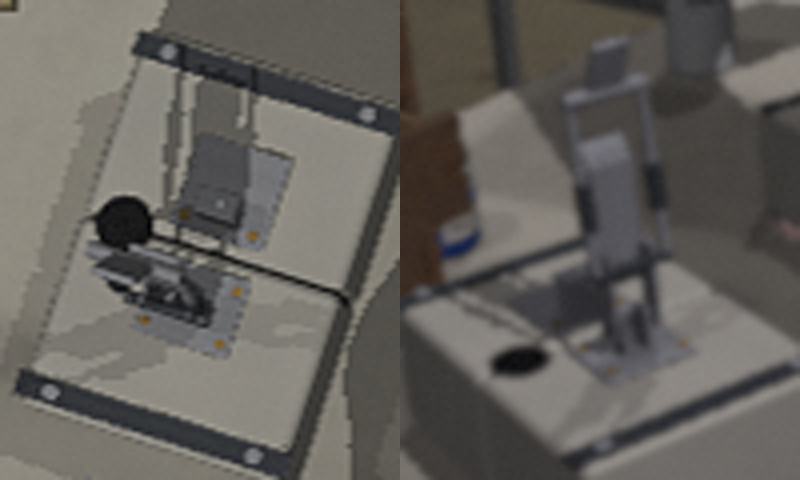

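```bash
cat >> h.py <<'E'
from scipy.spatial.transform import Rotation as Ro
import json
def setframe(o,yaw): json.dump([list(o),yaw],open("fr.json","w"))
def fr():
    o,y=json.load(open("fr.json")); return np.array(o),y
def m2w(X):
    o,y=fr(); return o+Ro.from_euler('z',y).apply(X)
def w2m(X):
    o,y=fr(); return Ro.from_euler('z',-y).apply(np.array(X)-o)
def rel(obs,W,yaw=None):
    "world targets -> shift in tool mm (TCP), turn deg about tool z for desired tool-x yaw"
    R=Ro.from_quat(obs["tool_rot"]); W=np.atleast_2d(W)
    s=R.inv().apply(W-np.array(obs["position"]))*1000
    x=R.as_matrix()[:,0]; cur=np.arctan2(x[1],x[0])
    return np.round(s,1), None if yaw is None else np.degrees(cur-yaw)
E
python3 - <<'E'
from rig import robot
from h import *
p=robot.camera("top")
s=np.array([[168,50],[368,115],[50,390],[253,455]])/4+[114,112]
W=np.array([unproj(p,u,.072) for u in s]); print(W)
d=(W[0]+W[1]-W[2]-W[3])/2; e=W[0]-W[1]+W[2]-W[3]
print(np.degrees(np.arctan2(d[1],d[0])),np.degrees(np.arctan2(e[1],e[0]))-90,W.mean(0))
yaw=np.arctan2(d[1],d[0])
o=W.mean(0)*.6+np.array([.566,.133,0])*.4;o[2]=0
setframe(o,yaw); print(o,yaw)
print(w2m([[.537,.1416,.211],[.551,.1393,.1537]]))
ob=robot.get_obs()
print(rel(ob,[[.42,-.4,.32],[.5,-.1,.32],m2w([-.075,0,.30])],yaw), m2w([-.075,0,.3]))
E
```

```text
[[0.66227326 0.15098082 0.072     ]
 [0.63070909 0.05539008 0.072     ]
 [0.50002501 0.20253688 0.072     ]
 [0.46958516 0.1073223  0.072     ]]
-17.746147332653443 -18.00207025747116 [0.56564813 0.12905752 0.072     ]
[0.56578888 0.13063451 0.        ] -0.309728700498812
[[-0.03076128  0.00166885  0.211     ]
 [-0.01672641  0.0037455   0.1537    ]]
(array([[ 264.2, -108.7,  -75.4],
       [ 438.8, -365.4,  -75.4],
       [ 517.3, -606.5,  -55.4]]), np.float64(37.042269344116924)) [0.49435766 0.15349453 0.3       ]
```

Request:
move_arm:
  series: "40 -15 -40 0 0 5; 80 -30 -75 0 0 10; 120 -45 -75 0 0 15; 160 -60 -75 0 0 20; 190 -75 -75 0 0 25; 220 -90 -75 0 0 30; 245 -100 -75 0 0 35; 264 -109 -75 0 0 37"
  jaw: 0

```text
time: 1.62
position: [0.4223, -0.3965, 0.32]
tool_rot: [0.988, -0.154, 0.001, -0.001]
ft_force: [-0.4, 0.5, -0.1]
grip_width: 0.0415
grip_force: 0.0
```

```bash
python3 - <<'E'
from rig import robot
from h import *
ob=robot.get_obs();print(ob["time"],ob["position"],ob["q"])
print(rel(ob,[[.5,-.1,.32],m2w([-.075,0,.30])],fr()[1]))
E
```

```text
1.6167 [ 0.42230353 -0.39645004  0.31997916] [-0.94752067  0.38681139  1.4564961   0.00179876  1.29809981  0.9323259 ]
(array([[-1.630e+01, -3.060e+02,  4.000e-01],
       [-9.890e+01, -5.457e+02,  2.060e+01]]), np.float64(0.01108102196009108))
```

Request:
move_arm:
  series: "-2 -40 0 0 0 0; -4 -80 0 0 0 0; -6 -120 0 0 0 0; -9 -160 0 0 0 0; -12 -200 0 0 0 0; -14 -240 0 0 0 0; -16 -275 0 0 0 0; -20 -306 0 0 0 0"

```text
time: 2.28
position: [0.4941, -0.0998, 0.3198]
tool_rot: [0.988, -0.153, 0.0, -0.0]
ft_force: [-0.1, -0.8, 0.1]
grip_width: 0.0009
grip_force: 0.0
```

Request:
move_arm:
  series: "-14 -38 0 0 0 0; -28 -76 0 0 0 0; -40 -115 0 0 0 0; -52 -150 0 0 0 0; -64 -185 0 0 0 0; -74 -215 5 0 0 0; -79 -240 10 0 0 0; -79 -240 20 0 0 0"

```text
time: 2.95
position: [0.4921, 0.1548, 0.3005]
tool_rot: [0.988, -0.151, 0.002, -0.002]
ft_force: [0.3, 0.3, 1.1]
grip_width: 0.0005
grip_force: 0.0
```

```bash
python3 - <<'E'
from rig import robot
from h import *
for c in ["wrist","top","scene"]:
    p=robot.camera(c)
    for t in ["open_mould","lever_pad","bail_tab"]:
        for d in robot.tip_of(p,t)[:2]: print(c,t,w2m(d["xyz"]).round(4),round(d["p"],2))
    if c=="wrist": w=p["img"]
    if c=="scene": cv2.imwrite("pics/c.png",np.hstack([cv2.resize(w,(400,300)),cv2.resize(p["img"][60:310,60:393],(400,300))])[:,:,::-1])
ob=robot.get_obs();print(ob["time"],ob["position"],w2m(ob["position"]),ob["q"])
E
```

```text
wrist open_mould [-0.0014  0.0028 -0.0029] 0.56
wrist lever_pad [-0.0224  0.0053  0.1522] 0.85
wrist bail_tab [-2.930e-02 -1.000e-04  2.124e-01] 0.69
top open_mould [-0.001   0.0026  0.0004] 0.89
top lever_pad [-0.0179  0.0018  0.1545] 0.77
top bail_tab [-0.0278  0.0021  0.2102] 0.55
scene open_mould [-0.0002 -0.0008 -0.0022] 0.62
scene lever_pad [-0.0212  0.0037  0.151 ] 0.67
scene bail_tab [-0.0325 -0.0047  0.2101] 0.51
3.55 [0.49162047 0.14998423 0.29981316] [-0.076537   -0.00417756  0.29981316] [ 7.84594363e-02  3.10912734e-01  1.63827582e+00 -3.74952518e-05
  1.19191475e+00  1.95921256e+00]
```

View pics/c.png

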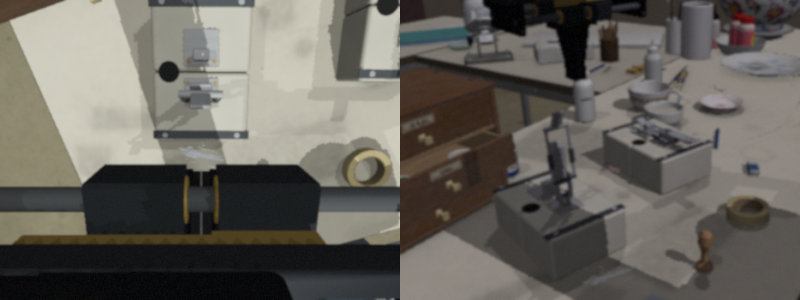

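Request:
move_arm:
  series: "0 -5 30 0 0 0; 0 -5 60 0 0 0; 0 -5 83 0 0 0; 10 -5 83 0 0 0; 20 -5 83 0 0 0; 28 -5 83 0 0 0; 36 -5 83 0 0 0; 43 -5 83 0 0 0"

```text
time: 4.22
position: [0.5364, 0.1418, 0.2182]
tool_rot: [0.988, -0.154, 0.002, -0.0]
ft_force: [0.1, 1.2, -0.7]
grip_width: 0.0004
grip_force: 0.1
```

Request:
move_arm:
  series: "7 0 0 0 0 0; 14 0 0 0 0 0; 21 0 0 0 0 0; 28 0 0 0 0 0; 35 0 1 0 0 0; 42 0 3 0 0 0; 49 0 5 0 0 0; 54 0 7 0 0 0"

```text
time: 4.88
position: [0.5863, 0.1255, 0.2092]
tool_rot: [0.988, -0.154, 0.0, 0.0]
ft_force: [-0.3, -0.7, -0.5]
grip_width: 0.0003
grip_force: 0.0
```

```bash
python3 - <<'E'
from rig import robot
from h import *
for c in ["wrist","top","scene"]:
    p=robot.camera(c)
    for t in ["lever_pad","bail_tab"]:
        for d in robot.tip_of(p,t)[:2]: print(c,t,w2m(d["xyz"]).round(4),round(d["p"],2))
    if c=="wrist": w=p["img"]
    if c=="scene": cv2.imwrite("pics/d.png",np.hstack([cv2.resize(w,(400,300)),cv2.resize(p["img"][100:250,120:320],(400,300))])[:,:,::-1])
ob=robot.get_obs();print(ob["time"],ob["position"],w2m(ob["position"]),ob["ft_force"])
E
```

```text
wrist lever_pad [-0.0199  0.0045  0.1496] 0.81
wrist bail_tab [ 0.0414 -0.0002  0.1729] 0.72
top bail_tab [ 0.0606 -0.0011  0.1308] 0.47
scene lever_pad [-0.0187  0.0038  0.1525] 0.98
scene bail_tab [ 0.0516 -0.0002  0.0772] 0.46
5.3333 [0.58504617 0.12594138 0.20968658] [0.01977143 0.00139981 0.20968658] [ 0.88330764  0.53817043 -0.44024948]
```

View pics/d.png

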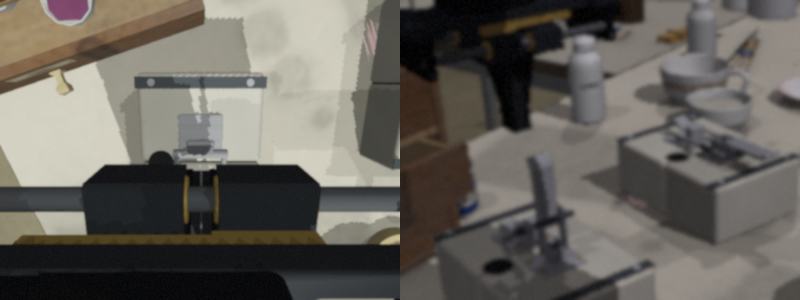

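```bash
python3 - <<'E'
from rig import robot
from h import *
p=robot.camera("wrist")
for d in robot.tip_of(p,"bail_tab")[:2]: print(w2m(d["xyz"]).round(4),round(d["p"],2))
for d in robot.tip_of(p,"lever_pad")[:2]: print(w2m(d["xyz"]).round(4),round(d["p"],2))
m=w2m(robot.get_obs()["position"])*1000
print(m, "approach dx,dz", 0-m[0], m[2]-170)
for i,th in enumerate(np.linspace(1.57,.05,20)):
    s=62+8*i/19; u=np.array([-np.cos(th),np.sin(th)]);n=np.array([np.sin(th),np.cos(th)])
    c=np.array([-28,88])+s*u+8*n+[9.5,22]
    print(round(th,2),np.round([c[0]-m[0],m[2]-c[1]],0))
E
```

```text
[0.0558 0.0004 0.0786] 0.59
[-0.0208  0.      0.1519] 0.91
[ 19.9813468    1.39692426 209.70329363] approach dx,dz -19.98134679724606 39.703293632957894
1.57 [-31.  38.]
1.49 [-36.  37.]
1.41 [-41.  36.]
1.33 [-46.  36.]
1.25 [-51.  37.]
1.17 [-56.  38.]
1.09 [-61.  39.]
1.01 [-66.  40.]
0.93 [-71.  43.]
0.85 [-76.  45.]
0.77 [-80.  48.]
0.69 [-85.  51.]
0.61 [-89.  55.]
0.53 [-93.  59.]
0.45 [-96.  63.]
0.37 [-99.  68.]
0.29 [-102.   72.]
0.21 [-104.   77.]
0.13 [-106.   83.]
0.05 [-108.   88.]
```

Bail is down (tab x 56, z 79). Now the lever.

Request:
move_arm:
  series: "0 0 20 0 0 0; 0 0 38 0 0 0; -12 0 38 0 0 0; -24 0 38 0 0 0; -31 0 38 0 0 0; -36 0 37 0 0 0; -41 0 36 0 0 0; -46 0 36 0 0 0"

```text
time: 6.15
position: [0.5421, 0.1399, 0.1742]
tool_rot: [0.988, -0.154, 0.001, -0.0]
ft_force: [1.0, -1.2, 0.2]
grip_width: 0.0006
grip_force: 0.5
```

Request:
move_arm:
  series: "-5 0 1 0 0 0; -10 0 2 0 0 0; -15 0 3 0 0 0; -20 0 4 0 0 0; -25 0 7 0 0 0; -30 0 9 0 0 0; -34 0 12 0 0 0; -34 0 12 0 0 0"

```text
time: 6.82
position: [0.5082, 0.1504, 0.161]
tool_rot: [0.988, -0.154, -0.001, -0.0]
ft_force: [1.6, -0.5, 0.2]
grip_width: 0.0003
grip_force: 1.1
```

```bash
python3 - <<'E'
from rig import robot
from h import *
for c in ["wrist","top","scene"]:
    p=robot.camera(c)
    for t in ["lever_pad","bail_tab"]:
        for d in robot.tip_of(p,t)[:2]: print(c,t,w2m(d["xyz"]).round(4),round(d["p"],2))
    if c=="wrist": w=p["img"]
    if c=="scene": cv2.imwrite("pics/e.png",np.hstack([cv2.resize(w,(400,300)),cv2.resize(p["img"][120:270,120:320],(400,300))])[:,:,::-1])
ob=robot.get_obs();print(ob["time"],w2m(ob["position"]),ob["ft_force"])
E
```

```text
wrist bail_tab [ 0.0441 -0.004   0.0811] 0.93
top bail_tab [0.0404 0.0012 0.077 ] 0.81
scene lever_pad [-0.0725  0.0048  0.1373] 0.84
scene bail_tab [0.0395 0.0005 0.0832] 0.44
7.2667 [-0.0602301   0.00122734  0.16147679] [1.81137496 0.19539483 2.07376955]
```

View pics/e.png

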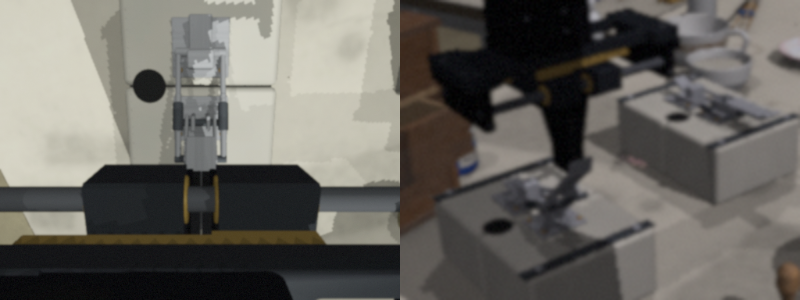

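Request:
move_arm:
  series: "-5 0 3 0 0 0; -9 0 7 0 0 0; -13 0 11 0 0 0; -16 0 15 0 0 0; -19 0 20 0 0 0; -22 0 24 0 0 0; -24 0 29 0 0 0; -25 0 33 0 0 0"

```text
time: 7.93
position: [0.4838, 0.1579, 0.1276]
tool_rot: [0.988, -0.154, -0.001, 0.0]
ft_force: [-0.6, -0.1, -1.0]
grip_width: 0.0004
grip_force: 0.0
```

```bash
python3 - <<'E'
from rig import robot
from h import *
for c in ["top","scene"]:
    p=robot.camera(c)
    for t in ["lever_pad","bail_tab"]:
        for d in robot.tip_of(p,t)[:2]: print(c,t,w2m(d["xyz"]).round(4),round(d["p"],2))
ob=robot.get_obs();print(ob["time"],w2m(ob["position"]),ob["ft_force"])
E
```

```text
top bail_tab [0.0397 0.0031 0.0837] 0.7
scene lever_pad [-0.0954  0.003   0.094 ] 0.73
scene lever_pad [-0.0012  0.002  -0.0035] 0.41
scene bail_tab [0.0416 0.0007 0.0892] 0.44
8.2333 [-0.0845772   0.00134626  0.12869014] [-0.70543852 -0.17270664  0.36761746]
```

Request:
move_arm:
  series: "0 0 -25 0 0 0; 0 0 -60 0 0 0; -15 0 -100 0 0 0; -40 0 -130 0 0 0; -60 0 -150 0 0 0; -70 0 -160 0 0 0; -70 0 -160 0 0 0; -70 0 -160 0 0 0"

```text
time: 8.9
position: [0.4189, 0.179, 0.2886]
tool_rot: [0.988, -0.154, 0.001, -0.0]
ft_force: [0.1, 0.1, -1.0]
grip_width: 0.0004
grip_force: 0.0
```

```bash
python3 - <<'E'
from rig import robot
from h import *
for c in ["wrist","top","scene"]:
    p=robot.camera(c)
    for t in ["lever_pad","bail_tab"]:
        for d in robot.tip_of(p,t)[:2]: print(c,t,w2m(d["xyz"]).round(4),round(d["p"],2))
    if c=="wrist": w=p["img"]
    if c=="scene": cv2.imwrite("pics/f.png",np.hstack([cv2.resize(w,(400,300)),cv2.resize(p["img"][120:270,120:320],(400,300))])[:,:,::-1])
ob=robot.get_obs();print(ob["time"],w2m(ob["position"]),ob["ft_force"])
E
```

```text
wrist lever_pad [-0.0951  0.0041  0.0956] 0.61
top lever_pad [-0.0879  0.0012  0.0953] 0.89
top bail_tab [0.0409 0.0019 0.0855] 0.48
scene bail_tab [0.0393 0.0016 0.0892] 0.67
9.35 [-0.15467122  0.00106754  0.28785734] [0.08948272 1.24724794 0.14930585]
```

View pics/f.png

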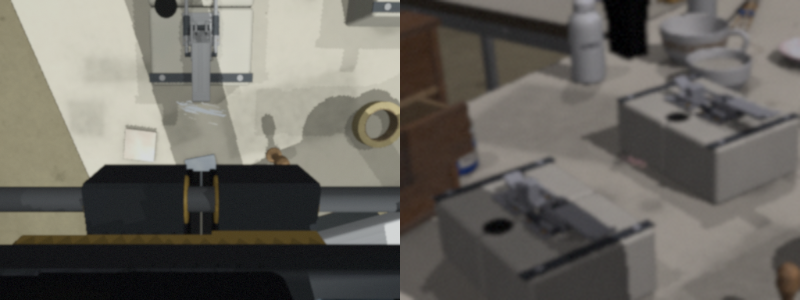

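The wrist view shows the lever flat, pointing to -x (200,70). The scene view shows the latch shut like its neighbour, with the arm clear.

```bash
python3 -c "
from rig import robot
print(robot.hand_in())"
```

```text
the job is handed in; nothing more can be done
None
```

The open mould is fastened and the job handed in: the bail's bar went down behind the keeper with the lever still up, the lever now lies flat (pad at about z 95 mm), and the arm is clear; the hand-in gave no verdict.

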